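Take the dial padlock off the wooden lock box

ROBOT

A 6-joint arm with a two-finger parallel gripper is mounted at the origin on a cart in front of the work surface, level with it; the furniture and walls round the work are solid. World frame = base frame: x ahead of the robot, y to its left, z up, the work surface at z = 0. Lengths are in m, angles in degrees, forces in N, time in s.
With the tool pointing down it reaches from about 0.4 to 0.825 m from the base axis. Payload 7 kg.
Tool frame: the origin (TCP) lies on the centre line of the jaws, within the pads' length; the fingertips stand 8 mm ahead of it and the grasp point (between the pads) lies 11 mm behind it; z points along the fingers, y is the line along which they close (so a half turn about z gives the same grasp; the last joint's range is limited). The gripper opens to 88 mm and grips with 3 to 60 N. Pads are 19 mm wide; open, the fingers measure 130 mm over their backs; the gripper's body (78 mm by 193 mm) begins 47 mm behind the grasp point.
Start: joints at [84.975, 20.546, 0.682, 0, -70.136, -16.507], TCP at [0.248, 0.628, 0.235] pointing down, gripper open.
Joint ranges: [-176.03, 176.03], [-82.01, 121.73], [-58.28, 71.71], [-173.87, 95.51], [-174.79, -0.11], [-173.66, 173.66]. Speed limits (degrees/s): [136.94, 136.94, 172.46, 180, 180, 180].

INTERFACE

Orientations are given as [roll, pitch, yaw] about the fixed x, y, z axes, in that order (R = Rz(yaw) Ry(pitch) Rx(roll)).
In Python, from plant import r gives the robot as it stands.
- The arm moves only by the tool carry_out, never from a script. Its argument "targets" is a list of rows, each a list of 6 numbers: the shift along the tool's x, y, z scaled (see below), then the turn, a rotation vector about the tool's x, y, z scaled (see below). A call has 1 to 5 rows; each row shifts and turns the commanded pose from where the row before left it, along the tool's axes as they then stand; what a row does not reach is not made up. The controller multiplies each number of a shift by 0.5 m and each number of a turn by 60 degrees. A row lasts 1/8 s, in which the tool goes at most 62.5 mm and 10.7 degrees, less where a joint would pass 70% of its speed; a pose out of reach is approached as far as the arm can. A call with a number of a shift or a turn outside -1 to 1 is refused whole. A call with a gripper value outside its range is refused whole. "hand" is the opening, from 0 (shut) to 1 (fully open), set as the call begins (left out, the last holds). The fingers move at their own pace and stop on an object; "squeeze" is the grip in N (left out, the last holds). Time passes only in rows, so rows that do not move let the fingers close. It gives the time, the measured TCP pose, the force, the opening and the grip force at its end, in the units of the state.
- r.get_state(): the state, without advancing time (a new reading comes with each control period).
- r.capture(name): name is "side" or "top"; returns the picture (384x512x3 uint8, red, green, blue); there is no depth.
- r.camera_info(name): a dict with "K" (3x3 intrinsics, pixels), "eye" and "attitude" of the camera in the world. Camera axes: x right, y down, z forward; pixel columns grow to the right and rows downward; lengths in m; the calibration is good to about 2 mm. A picture is of the moment at which its call begins. camera_info takes no time and is no camera call.
- r.close_job(): hands the job in; it is judged then, once.
The state is a dict: "time_s": time; "joints": joint angles; "qd": joint speeds; "joint_torque": joint torques, N m; "tcp_pos": TCP position; "eef_rot": TCP orientation; "contact_force": force on the tool from outside, world axes, zero at the start; "moment": the same for the moment, N m; "gripper_width": finger opening in m; "gripper_force": force on a finger pad.
Only numpy, scipy, OpenCV 4.12 (cv2) and the standard library are available. Lean on these libraries where they do the work, as an engineer would, in place of code of your own. Each camera call takes 0.05 s, during which the arm holds its last target. There are 200 camera calls.

TASK

The wooden box is locked with a dial padlock that lies on its front board, the shackle through the upright staple plate. Turn the dial, click by click, until its long white mark meets the pip at the shackle end and the shackle springs out a little; then draw the case back so that the staple pulls the shackle fully out, back the free leg out of the staple's hole and lift the lock off. Do not wrench at the staple, leave the box shut and the things around where they are, and finish still holding the open lock, level, dial up and at rest, about a hand's breadth above the box: do not put it down or let go.

Things in the scene. Friction and masses are not known exactly. Their poses are not given: they have to be found in the camera images.
- lock_box: Wooden lock box, 268 (x) x 262 (y) x 100 mm, fixed on the worktop. Origin: centre of its underside, z up, -x its front (towards the robot). Flat top 100 mm above the origin: the front half (box x -134 to +6 mm) is a fixed board, the rear half the lid. A flat 2 mm hasp strap reaches from the lid round the staple plate; its front edge is 7.5 mm in front of the plate's middle.
- staple_hole (a point): Centre of the 14 mm round hole in the upright steel staple plate: box frame (0, +16, 113) mm, 13 mm above the front board; the hole runs along box x. The plate is fixed to the board, 5 mm thick (box x -2.5 to +2.5), from y = -9 to +28 mm, 27 mm high.
- box_lid (a joint): Hinge of the box's rear lid, rad: 0 shut, grows as it opens. It has no spring and stays shut by its weight.
- padlock: Padlock's steel case, 52 (x) x 50 (y) x 26 (z) mm, 0.3 to 0.6 kg in all, loose, flat on the front board. Origin: centre of the underside; +x to the shackle, z up through the dial. Front face, where the shackle legs enter: x = +26. Starts locked about 39 mm in front of the plate (box x -39, y 0), turned like the box within 0.03 rad. Grip its two plain y sides, 50 mm apart.
- knob_centre (a point): Middle of the dial's round knurled knob, on the dial's axis, 39 mm above the case's underside. Knob 28 mm in diameter, from 31 to 47 mm above the underside; under it the flat dial disc, 43 mm in diameter, top at 31 mm. The knob can be gripped at any yaw.
- dial (a joint): Angle, rad, counter-clockwise from above, of the dial's long white mark (white bar on the knob) from the case's +x, where a raised pip stands. No end stops. Notches every 0.524, felt as clicks of up to 0.1 N m; it releases at 0 or 6.283, within 0.08, from either side; then the shackle springs out and the dial turns stiffly. Starts at 1.0 to 5.3; stays where left.
- shackle (a joint): How far the shackle has slid out along the case's +x, m: 0 locked (1 mm in at each click), 0.01 to 0.017 once sprung, 0.026 fully out (stop). Past the spring it slides with 1.2 N friction and stays. It is a U of 8 mm bar, 13 mm above the case's underside: long leg at case y = -16, kept in the case; free leg at y = +16, at the start through the staple's hole.
- leg_tip (a point): Tip of the shackle's free leg: case frame (18 + the shackle's value, +16, 13) mm. Locked, the case moves back about 6 mm before the bow meets the plate, whose pull then slides the shackle out. Fully out, 18 mm are open between this tip and the case's front face: with the 5 mm plate in this gap, the lock lifts straight up.
- pepper_mill: Dark wooden pepper mill, 58 mm wide, 170 mm high, standing to the right of the box. Origin: centre of its underside.
- salt_shaker: Glass salt shaker with a grey top, 44 mm wide, 90 mm high, to the right of the box. Origin: centre of its underside.
- spice_jar: Spice jar with a red lid, 45 mm wide, 109 mm high, to the left of the box. Origin: centre of its underside.
- mug: White mug, 84 mm wide, 106 mm high, behind the box to the left. Origin: centre of its underside.
- flat_tin: Flat oblong fish tin, 63 x 105 x 25 mm, far left. Origin: centre of its underside.
- peeler: Peeler with a green handle, 170 x 25 x 18 mm, lying in front of the box to the right. Origin: centre of its underside.
Mind the look-alikes: they are no part of the job. What is shaped like the mug but blue or red is not meant.

How it is judged:
By the outcome, as a careful person would: the job done as asked, in the order asked, and still so for the second after the job is handed in, while the arm keeps its last pose, push and grip.
It also fails if it takes over 72 s, if anything falls off the work surface, if the arm or the gripper's body presses on something with over 40 N, if the wrist force passes 120 N, or if a joint passes its speed limit or range.

## Working session

There is one attempt and no reset: what is moved stays moved. The work goes in short steps, Python scripts to look and compute and a tool call to move; the robot and the scene stay as the last step left them, time stands still between calls to the robot, and variables do not carry over. Pictures are saved under pics/ and viewed, at most 10 in all, crops included, and the job is handed in when it is done.

Besides the shell and the picture viewer there is one more tool, called after "Emit:" as name(argument=value, ...), one argument or row to a line, values as JSON. carry_out: Moves the arm, as the interface text tells. Its arguments: {"type":"object","properties":{"targets":{"type":"array","items":{"type":"array","items":{"type":"number","minimum":-1,"maximum":1}}},"hand":{"type":"number"},"squeeze":{"type":"number"}},"required":["targets"]}

```bash
mkdir -p pics; ls; python3 - <<'E'
from plant import r
import cv2,numpy as np
for n in("side","top"):
    c=r.camera_info(n);print(n,c)
    im=r.capture(n);cv2.imwrite(f"pics/{n}0.png",im[:,:,::-1])
print(r.get_state())
E
```

```text
pics
side {'K': array([[419.56468318,   0.        , 257.93421711],
       [  0.        , 419.56468318, 187.14530658],
       [  0.        ,   0.        ,   1.        ]]), 'eye': array([ 0.42965181, -1.28963746,  0.76743543]), 'attitude': array([-115.20861035,   -0.26095949,   -5.64742847])}
top {'K': array([[424.76847224,   0.        , 251.81495928],
       [  0.        , 424.76847224, 190.14952338],
       [  0.        ,   0.        ,   1.        ]]), 'eye': array([-0.16486001, -0.24281387,  1.55210905]), 'attitude': array([-150.84477455,   -0.4738126 ,  -61.40555892])}
{'time_s': 0.1, 'joints': array([ 8.49746885e+01,  2.05872492e+01,  6.39073494e-01, -1.81209167e-02,
       -7.01351276e+01, -1.65062041e+01]), 'qd': array([-0.01113329, -0.17393117,  0.00454114,  0.06719114, -0.03439692,
        0.03007618]), 'joint_torque': array([-4.31723483e-04, -5.84161699e+01,  2.93751490e+01,  7.01565027e+00,
        1.01857900e-02, -4.37059907e-05]), 'tcp_pos': array([0.24760732, 0.6274913 , 0.23371646]), 'eef_rot': array([ 1.79915289e+02, -7.33661894e-03, -2.15376801e+01]), 'contact_force': array([-0.42599424,  0.23087348,  0.24114685]), 'moment': array([ 0.01739206,  0.01653858, -0.05147599]), 'gripper_force': 0.0, 'gripper_width': 0.08770462643238738}
```

View pics/side0.png

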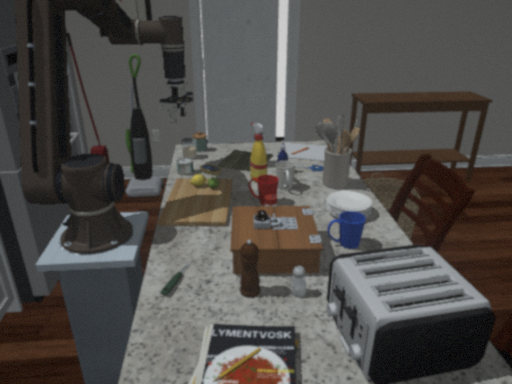

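View pics/top0.png

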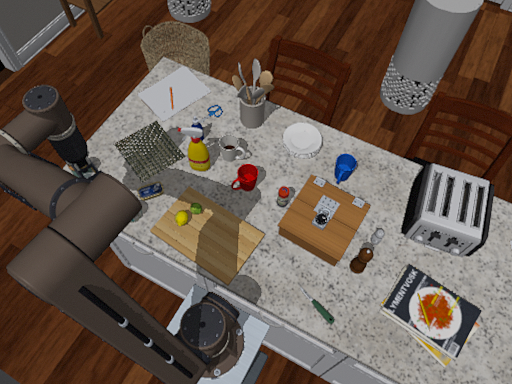

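Both views show the box (side ~ (275,235), top ~ (325,220)) with the lock on it at side (262,219) and top (322,217). I'll enlarge both.

```bash
cat > h.py <<'E'
import numpy as np,cv2
from scipy.spatial.transform import Rotation as R
from plant import r
def cam(n):
    c=r.camera_info(n);return c["K"],np.array(c["eye"]),R.from_euler('xyz',c["attitude"],degrees=True).as_matrix()
def ray(n,p):
    K,e,A=cam(n);return e,A@(np.linalg.inv(K)@[p[0],p[1],1])
def tri(ps,pt):
    e1,d1=ray("side",ps);e2,d2=ray("top",pt)
    s=np.linalg.lstsq(np.c_[d1,-d2],e2-e1,rcond=None)[0]
    a=e1+s[0]*d1;b=e2+s[1]*d2;return (a+b)/2,np.linalg.norm(a-b)
def onz(n,p,z):
    e,d=ray(n,p);return e+d*(z-e[2])/d[2]
def proj(n,X):
    K,e,A=cam(n);v=(np.atleast_2d(X)-e)@A@K.T;return v[:,:2]/v[:,2:]
def crop(im,x,y,w,h,s): return cv2.resize(im[y:y+h,x:x+w],None,fx=s,fy=s,interpolation=cv2.INTER_CUBIC)
E
python3 - <<'E'
import cv2,numpy as np
from h import *
a=crop(cv2.imread("pics/side0.png"),225,195,105,85,7.5)
b=crop(cv2.imread("pics/top0.png"),270,165,105,100,7.5)
print(a.shape,b.shape)
cv2.imwrite("pics/c1.png",a[:600]);cv2.imwrite("pics/c2.png",b[:600])
E
```

```text
(638, 788, 3) (750, 788, 3)
```

View pics/c1.png

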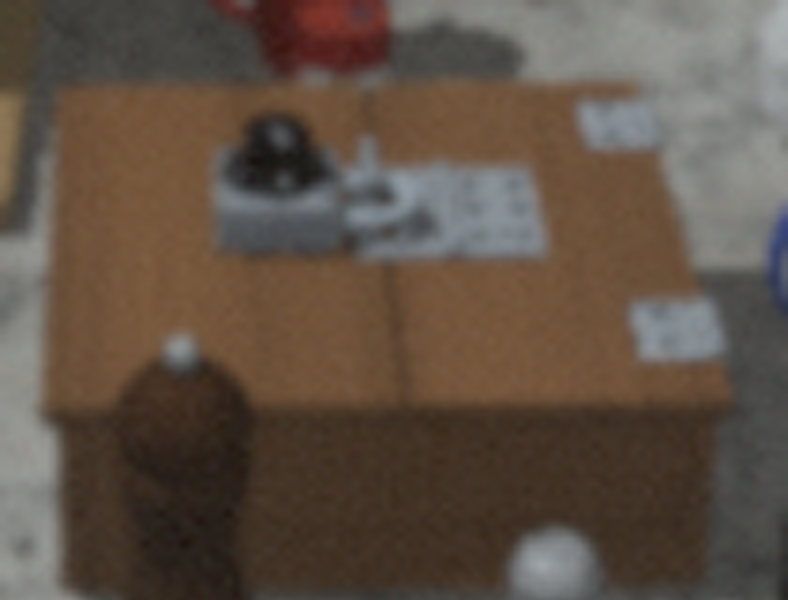

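View pics/c2.png

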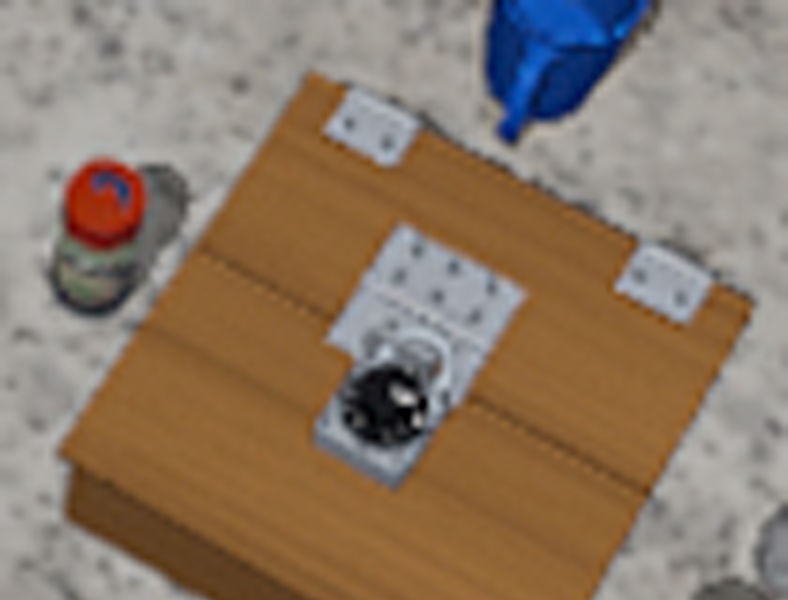

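```bash
cat >> h.py <<'E'
from scipy.optimize import least_squares
E
python3 - <<'E'
from h import *
f=lambda n,x,y:((x+.5)/7.5-.5+(225 if n=="side" else 270),(y+.5)/7.5-.5+(195 if n=="side" else 165))
S={k:f("side",*v) for k,v in dict(FR=(48,410),BR=(728,405),FL=(58,88),BL=(640,88)).items()}
T={k:f("top",*v) for k,v in dict(BL=(312,72),BR=(752,300),FL=(63,453)).items()}
L=dict(FR=(-.134,-.131),BR=(.134,-.131),FL=(-.134,.131),BL=(.134,.131))
for k in T: print(k,tri(S[k],T[k]))
def res(p):
    o=[]
    for n,D in(("side",S),("top",T)):
        for k,v in D.items():
            c,s=np.cos(p[3]),np.sin(p[3]);x,y=L[k]
            o+=list(proj(n,[p[0]+c*x-s*y,p[1]+s*x+c*y,p[2]])[0]-v)
    return o
q=least_squares(res,[.6,0,.1,0]);print("box top",q.x,np.degrees(q.x[3]),np.round(q.fun,2))
# knob top centre (47): dark blob
print("knob",tri(f("side",277,140),f("top",386,403)))
X=np.array(q.x)
def W(x,y,z): c,s=np.cos(X[3]),np.sin(X[3]);return [X[0]+c*x-s*y,X[1]+s*x+c*y,X[2]+z]
for n in("side","top"):
    o=(225,195) if n=="side" else (270,165)
    for nm,P in dict(knobtop=W(-.039,0,.047),knobbot=W(-.039,0,.031),caseFR=W(-.065,-.025,.026),caseBR=W(-.013,-.025,.026),caseFL=W(-.065,.025,.026),caseBotFR=W(-.065,-.025,0),plateTopR=W(0,-.009,.027),plateTopL=W(0,.028,.027)).items():
        print(n,nm,np.round((proj(n,P)[0]-o+.5)*7.5))
E
```

```text
BL (array([ 0.735343  , -0.03784591,  0.09455949]), np.float64(0.0013028369702318108))
BR (array([ 0.71706328, -0.29458576,  0.09435494]), np.float64(0.003647648124676571))
FL (array([ 0.469586  , -0.02256401,  0.09908097]), np.float64(0.0015830899776742297))
box top [ 0.5941067  -0.15768753  0.09527718 -0.06671635] -3.822565342972407 [-1.25  0.53  1.47 -0.11 -0.37  0.49  0.08 -0.36 -0.23 -0.67  0.76  0.23
 -1.13 -0.22]
knob (array([ 0.55385564, -0.15521707,  0.13969163]), np.float64(0.004511524408579812))
side knobtop [276. 137.]
side knobbot [276. 171.]
side caseFR [214. 213.]
side caseBR [342. 211.]
side caseFL [212. 153.]
side caseBotFR [214. 268.]
side plateTopR [371. 189.]
side plateTopL [365. 146.]
top knobtop [389. 395.]
top knobbot [385. 409.]
top caseFR [403. 478.]
top caseBR [452. 397.]
top caseFL [314. 428.]
top caseBotFR [395. 500.]
top plateTopR [436. 361.]
top plateTopL [370. 326.]
```

```bash
python3 - <<'E'
from h import *
ims={}
for n in("side","top"):
    ims[n]=np.mean([r.capture(n).astype(np.float32) for _ in range(6)],0)
    np.save(f"pics/{n}_avg.npy",ims[n])
g={n:cv2.cvtColor(ims[n],cv2.COLOR_RGB2LAB) for n in ims}
C=dict(FR=(-.134,-.131),BR=(.134,-.131),FL=(-.134,.131),BL=(.134,.131))
E=[("side","FL","FR"),("side","FR","BR"),("side","BR","BL"),("side","FL","BL"),("top","FL","BL"),("top","BL","BR"),("top","FR","BR"),("top","FL","FR")]
def W(p,x,y,z=0): c,s=np.cos(p[3]),np.sin(p[3]);return np.array([p[0]+c*x-s*y,p[1]+s*x+c*y,p[2]+z])
p=np.array([.594,-.1577,.0965,-.067])
for it in range(4):
    obs=[]
    for n,a,b in E:
        for t in np.linspace(.08,.92,25):
            q=np.array(C[a])*(1-t)+np.array(C[b])*t
            u=proj(n,W(p,*q))[0];d=np.subtract(*proj(n,[W(p,*C[b]),W(p,*C[a])]));nn=np.array([-d[1],d[0]])/np.hypot(*d)
            s=np.arange(-4,4.01,.2) if it<2 else np.arange(-2,2.01,.1)
            pts=(u+s[:,None]*nn).astype(np.float32)
            v=cv2.remap(g[n],pts[:,:1].copy(),pts[:,1:].copy(),cv2.INTER_LINEAR)[:,0]
            G=np.linalg.norm(np.gradient(cv2.GaussianBlur(v,(1,9),0),axis=0),axis=1);k=G.argmax()
            if 2<k<len(s)-3:
                w=G[max(0,k-6):k+7];obs.append((n,a,b,q,nn,u+nn*(s[max(0,k-6):k+7]*w).sum()/w.sum()))
    def res(p): return [nn@(proj(n,W(p,*q))[0]-o) for n,a,b,q,nn,o in obs]
    L=least_squares(res,p,loss="soft_l1",f_scale=.3);p=L.x
print(p,np.degrees(p[3]))
f=np.array(res(p))
for e in E: print(e,np.round(np.median([x for x,o in zip(f,obs) if o[:3]==e]),2),sum(o[:3]==e for o in obs))
np.save("box.npy",p)
# rectified knob-top views, case +x up, +y left ; 10 px/mm... 6 px/mm, 60x60mm
out=[]
for n in("side","top"):
    S=360;yy,xx=np.mgrid[0:S,0:S];bx=-.039+(S/2-yy)/6000;by=(S/2-xx)/6000
    P=np.stack([W(p,a,b,.047) for a,b in zip(bx.ravel(),by.ravel())]);u=proj(n,P).astype(np.float32).reshape(S,S,2)
    out.append(cv2.remap(ims[n],u[...,0].copy(),u[...,1].copy(),cv2.INTER_CUBIC))
raw=[cv2.resize(crop(ims["side"],245,203,30,28,1),(360,236),interpolation=cv2.INTER_CUBIC),cv2.resize(crop(ims["top"],306,205,30,28,1),(360,236),interpolation=cv2.INTER_CUBIC)]
o=np.vstack([np.hstack(raw),np.hstack(out)]);o=np.clip(o*1.3,0,255)
cv2.imwrite("pics/k1.png",o[:,:,::-1].astype(np.uint8));print(o.shape)
E
```

```text
[ 0.594  -0.1577  0.0965 -0.067 ] -3.838817227376516
('side', 'FL', 'FR') nan 0
('side', 'FR', 'BR') nan 0
('side', 'BR', 'BL') nan 0
('side', 'FL', 'BL') nan 0
('top', 'FL', 'BL') nan 0
('top', 'BL', 'BR') nan 0
('top', 'FR', 'BR') nan 0
('top', 'FL', 'FR') nan 0
(596, 720, 3)
  return _methods._mean(a, axis=axis, dtype=dtype,
  ret = ret.dtype.type(ret / rcount)
```

View pics/k1.png

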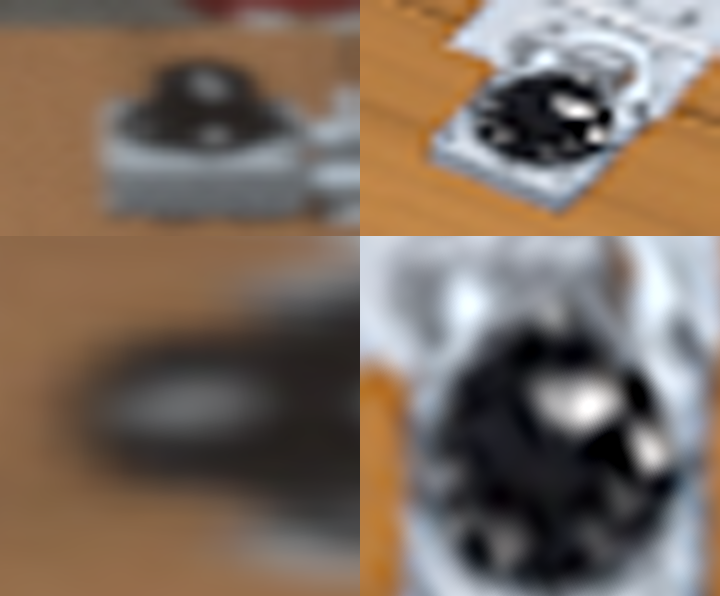

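The picture shows the white bar on the knob: side raw (190,70)-(225,100), and top rectified from the centre to (620,400), then a disc tick at (650,445). So the mark points about -70° from +x (dial ≈ 5.0 rad), and it needs roughly 70° CCW. The edge fit failed because the LAB conversion needs images scaled to 0..1; I'll fix that.

```bash
cat > fit.py <<'E'
from h import *
ims={n:np.load(f"pics/{n}_avg.npy") for n in("side","top")}
g={n:cv2.cvtColor(ims[n]/255,cv2.COLOR_RGB2LAB) for n in ims}
def W(p,x,y,z=0): c,s=np.cos(p[3]),np.sin(p[3]);return np.array([p[0]+c*x-s*y,p[1]+s*x+c*y,p[2]+z])
def fit(p,E,C,rng=(4,4,2,2,2),fix=None):
    for R_ in rng:
        obs=[]
        for n,a,b in E:
            A,B=np.array(C[a]),np.array(C[b])
            d=np.subtract(*proj(n,[W(p,*B),W(p,*A)]));nn=np.array([-d[1],d[0]])/np.hypot(*d)
            for t in np.linspace(.08,.92,25):
                q=A*(1-t)+B*t;u=proj(n,W(p,*q))[0]
                s=np.arange(-R_,R_+.01,.1);pts=(u+s[:,None]*nn).astype(np.float32)
                v=cv2.remap(g[n],pts[:,:1].copy(),pts[:,1:].copy(),cv2.INTER_LINEAR)[:,0]
                G=np.linalg.norm(np.gradient(cv2.GaussianBlur(v,(1,9),0),axis=0),axis=1);k=G.argmax()
                if 6<k<len(s)-7 and G[k]>.3:
                    w=G[k-6:k+7];obs.append((n,a,b,q,nn,u+nn*(s[k-6:k+7]*w).sum()/w.sum()))
        ff=lambda x:np.r_[x[:2],(x[2] if fix is None else fix),x[3]]
        res=lambda p:np.array([nn@(proj(n,W(ff(p),*q))[0]-o) for n,a,b,q,nn,o in obs])
        p=ff(least_squares(res,p,loss="soft_l1",f_scale=.3).x)
    f=res(p)
    for e in E: print(e,np.round(np.median([x for x,o in zip(f,obs) if o[:3]==e]),2),sum(o[:3]==e for o in obs))
    print(np.round(p,4),np.degrees(p[3]));return p
E
python3 - <<'E'
from fit import *
C=dict(FR=(-.134,-.131),BR=(.134,-.131),FL=(-.134,.131),BL=(.134,.131))
E=[("side","FL","FR"),("side","FR","BR"),("side","BR","BL"),("side","FL","BL"),("top","FL","BL"),("top","BL","BR"),("top","FR","BR"),("top","FL","FR")]
p0=np.array([.594,-.1577,.0965,-.067])
p=fit(p0,E,C)
for n in("side","top"): print(n); fit(p0,[e for e in E if e[0]==n],C,fix=.1)
print("z.1");p=fit(p0,E,C,fix=.1);np.save("box.npy",p)
# case: params are pose of case underside z=p2
K=dict(a=(-.026,-.025,.026),b=(.026,-.025,.026),c=(-.026,.025,.026),d=(.026,.025,.026),e=(-.026,-.025,0),f=(.026,-.025,0),g=(-.026,.025,0))
E2=[("side","a","b"),("side","e","f"),("side","a","c"),("top","a","c"),("top","c","d"),("top","e","g")]
q0=np.r_[W(p,-.039,0,0),p[3]];print("case",q0);q=fit(q0,E2,K,rng=(2,2,1.5,1.5))
E
```

```text
Traceback (most recent call last):
  File "fit.py", line 20, in fit
    p=ff(least_squares(res,p,loss="soft_l1",f_scale=.3).x)
         ~~~~~~~~~~~~~^^^^^^^^^^^^^^^^^^^^^^^^^^^^^^^^^
  File "fit.py", line 19, in <lambda>
    res=lambda p:np.array([nn@(proj(n,W(ff(p),*q))[0]-o) for n,a,b,q,nn,o in obs])
                               ~~~~^^^^^^^^^^^^^^^
  File "h.py", line 15, in proj
    K,e,A=cam(n);v=(np.atleast_2d(X)-e)@A@K.T;return v[:,:2]/v[:,2:]
          ~~~^^^
  File "h.py", line 5, in cam
    c=r.camera_info(n);return c["K"],np.array(c["eye"]),R.from_euler('xyz',c["attitude"],degrees=True).as_matrix()
ValueError: time passes only in moves, steps and waits
```

```bash
sed -i 's/^def cam/import functools\n@functools.cache\ndef cam/' h.py
cat > s1.py <<'E'
from fit import *
C=dict(FR=(-.134,-.131),BR=(.134,-.131),FL=(-.134,.131),BL=(.134,.131))
E=[("side","FL","FR"),("side","FR","BR"),("side","BR","BL"),("side","FL","BL"),("top","FL","BL"),("top","BL","BR"),("top","FR","BR"),("top","FL","FR")]
p0=np.array([.594,-.1577,.0965,-.067])
p=fit(p0,E,C)
for n in("side","top"): print(n); fit(p0,[e for e in E if e[0]==n],C,fix=.1)
print("z.1");p=fit(p0,E,C,fix=.1);np.save("box.npy",p)
K=dict(a=(-.026,-.025,.026),b=(.026,-.025,.026),c=(-.026,.025,.026),d=(.026,.025,.026),e=(-.026,-.025,0),f=(.026,-.025,0),g=(-.026,.025,0))
E2=[("side","a","b"),("side","e","f"),("side","a","c"),("top","a","c"),("top","c","d"),("top","e","g")]
q0=np.r_[W(p,-.039,0,0),p[3]];print("case",q0);q=fit(q0,E2,K,rng=(2,2,1.5,1.5))
E
python3 s1.py
```

```text
('side', 'FL', 'FR') 0.67 21
('side', 'FR', 'BR') 0.03 20
('side', 'BR', 'BL') 0.38 21
('side', 'FL', 'BL') 0.41 20
('top', 'FL', 'BL') -0.3 25
('top', 'BL', 'BR') -0.17 24
('top', 'FR', 'BR') 0.1 25
('top', 'FL', 'FR') -0.09 25
[ 0.5938 -0.1578  0.0968 -0.0689] -3.946221272463809
side
('side', 'FL', 'FR') 0.41 20
('side', 'FR', 'BR') -0.05 21
('side', 'BR', 'BL') 0.9 20
('side', 'FL', 'BL') 0.16 21
[ 0.594  -0.1619  0.1    -0.0686] -3.9292951446277375
top
('top', 'FL', 'BL') -0.32 25
('top', 'BL', 'BR') -0.14 24
('top', 'FR', 'BR') 0.27 25
('top', 'FL', 'FR') 0.08 25
[ 0.5918 -0.1583  0.1    -0.071 ] -4.069225226504247
z.1
('side', 'FL', 'FR') 0.88 20
('side', 'FR', 'BR') -0.62 20
('side', 'BR', 'BL') 0.2 19
('side', 'FL', 'BL') -0.19 21
('top', 'FL', 'BL') -0.08 25
('top', 'BL', 'BR') -0.19 25
('top', 'FR', 'BR') 0.57 25
('top', 'FL', 'FR') -0.03 25
[ 0.5921 -0.1592  0.1    -0.0674] -3.863768178267272
case [ 0.55317732 -0.15656922  0.1        -0.06743548]
('side', 'a', 'b') 0.45 13
('side', 'e', 'f') -0.21 25
('side', 'a', 'c') 0.1 25
('top', 'a', 'c') 0.68 5
('top', 'c', 'd') 0.02 25
('top', 'e', 'g') -0.16 25
[ 0.5548 -0.1555  0.102  -0.1149] -6.580827840068067
```

Emit:
carry_out(
  targets=[
    [0, 0, -0.1, 0, 0, 0.163],
    [0, 0, -0.1, 0, 0, 0.163],
    [0, 0, -0.1, 0, 0, 0.163],
    [0, 0, 0, 0, 0, 0.163],
    [0, 0, 0, 0, 0, 0.163],
  ],
  hand=0.8,
)

```text
time_s: 1.32
tcp_pos: [0.2477, 0.628, 0.3854]
eef_rot: [-180.0, 0.1, -70.8]
contact_force: [-0.3, -0.6, -0.3]
gripper_width: 0.07
gripper_force: 0.0
```

Emit:
carry_out(
  targets=[
    [0, 0, 0, 0, 0, 0.163],
    [0.118, -0.024, 0, 0, 0, 0],
    [0.118, -0.024, 0, 0, 0, 0],
    [0.118, -0.024, 0, 0, 0, 0],
    [0.118, -0.024, 0, 0, 0, 0],
  ],
)

```text
time_s: 1.95
tcp_pos: [0.3356, 0.4015, 0.3848]
eef_rot: [-180.0, 0.0, -80.2]
contact_force: [0.8, 0.2, 0.4]
gripper_width: 0.0702
gripper_force: 0.0
```

Emit:
carry_out(
  targets=[
    [0.118, -0.024, 0, 0, 0, 0],
    [0.118, -0.024, 0, 0, 0, 0],
    [0.118, -0.024, 0, 0, 0, 0],
    [0.118, -0.024, 0, 0, 0, 0],
    [0.118, -0.024, 0, 0, 0, 0],
  ],
)

```text
time_s: 2.58
tcp_pos: [0.4446, 0.121, 0.3851]
eef_rot: [-179.9, 0.0, -80.2]
contact_force: [0.5, 0.5, 0.1]
gripper_width: 0.0699
gripper_force: 0.0
```

Emit:
carry_out(
  targets=[
    [0.118, -0.024, 0, 0, 0, 0],
    [0.118, -0.024, 0, 0, 0, 0],
    [0.118, -0.024, 0, 0, 0, 0],
    [0.118, -0.024, 0, 0, 0, 0],
    [0, 0, 0, 0, 0, 0],
  ],
)

```text
time_s: 3.2
tcp_pos: [0.5323, -0.105, 0.3836]
eef_rot: [179.9, -0.0, -80.5]
contact_force: [-0.0, 0.3, -0.6]
gripper_width: 0.0703
gripper_force: 0.0
```

Emit:
carry_out(
  targets=[
    [0.108, -0.027, 0, 0, 0, 0],
    [0, 0, 0.09, 0, 0, 0],
    [0, 0, 0.09, 0, 0, 0],
    [0, 0, 0.09, 0, 0, 0],
    [0, 0, 0.09, 0, 0, 0],
  ],
  hand=0.6,
)

```text
time_s: 3.82
tcp_pos: [0.5542, -0.1516, 0.2036]
eef_rot: [-179.9, -0.0, -80.2]
contact_force: [0.2, -0.4, -0.2]
gripper_width: 0.0532
gripper_force: 0.0
```

```bash
cat > look.py <<'E'
import sys
from h import *
def look(name,xs=238,ys=175,xt=290,yt=180,s=8,w=48,h=70):
    a=np.mean([r.capture("side").astype(np.float32) for _ in range(2)],0);b=np.mean([r.capture("top").astype(np.float32) for _ in range(2)],0)
    o=np.hstack([crop(a,xs,ys,w,h,s),crop(b,xt,yt,w,h,s)]);o=np.clip(o*1.25,0,255).astype(np.uint8)
    cv2.imwrite(f"pics/{name}.png",o[:,:,::-1]);s=r.get_state();print(s["tcp_pos"],s["eef_rot"],s["contact_force"],s["moment"],s["time_s"])
if __name__=="__main__": look(sys.argv[1])
E
python3 look.py l1
```

```text
[ 0.55467409 -0.15203625  0.20551409] [ 1.79981115e+02 -3.75532381e-02 -8.01523971e+01] [ 0.88675811 -0.35454684  1.24407654] [ 0.05066441 -0.04915625  0.00409175] 4.025
```

View pics/l1.png

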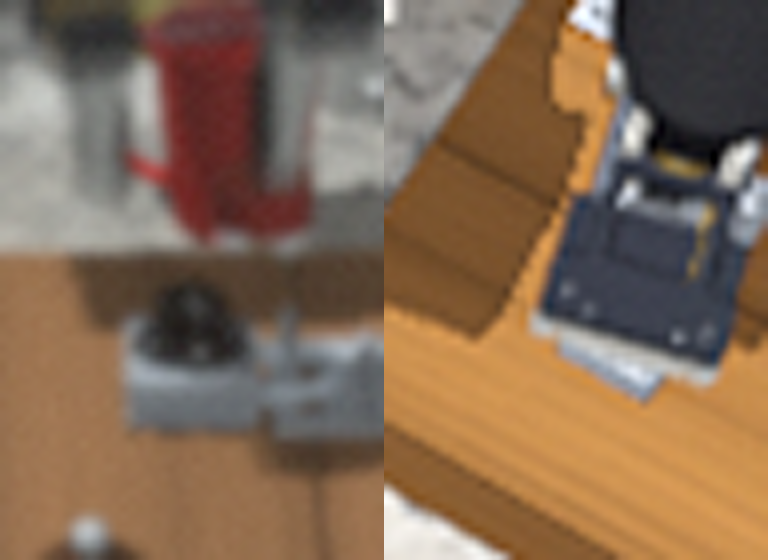

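The side crop shows fingers centred at x≈197 and the knob at x≈190 (about 2 mm off), with the lock still in place. I'll descend onto the knob.

Emit:
carry_out(
  targets=[
    [0.008, 0, 0.04, 0, 0, 0],
    [0, 0, 0.04, 0, 0, 0],
    [0, 0, 0.03, 0, 0, 0],
    [0, 0, 0.016, 0, 0, 0],
    [0, 0, 0, 0, 0, 0],
  ],
)

```text
time_s: 4.65
tcp_pos: [0.5553, -0.1563, 0.1419]
eef_rot: [-180.0, -0.0, -80.2]
contact_force: [-0.4, 0.7, -0.4]
gripper_width: 0.0526
gripper_force: 0.0
```

Emit:
carry_out(
  targets=[
    [0, 0, 0, 0, 0, 0],
    [0, 0, 0, 0, 0, 0],
    [0, 0, 0, 0, 0, 0],
    [0, 0, 0, 0, 0, 0],
  ],
  hand=0,
  squeeze=12,
)

```text
time_s: 5.15
tcp_pos: [0.5548, -0.1564, 0.1419]
eef_rot: [180.0, -0.0, -80.2]
contact_force: [-2.0, 0.6, 3.5]
gripper_width: 0.0274
gripper_force: 12.0
```

```bash
cat > st.py <<'E'
from plant import r
import numpy as np
s=r.get_state()
for k in("time_s","tcp_pos","eef_rot","contact_force","moment","gripper_width","gripper_force"): print(k,np.round(s[k],4))
E
python3 st.py
```

```text
time_s 5.15
tcp_pos [ 0.5548 -0.1564  0.1419]
eef_rot [ 1.799817e+02 -6.200000e-03 -8.021240e+01]
contact_force [-1.996   0.6485  3.487 ]
moment [ 0.1416  0.8044 -0.0759]
gripper_width 0.0274
gripper_force 12.0006
```

Emit:
carry_out(
  targets=[
    [0, 0, 0, 0, 0, -0.1],
    [0, 0, 0, 0, 0, -0.1],
    [0, 0, 0, 0, 0, -0.1],
    [0, 0, 0, 0, 0, -0.1],
    [0, 0, 0, 0, 0, -0.1],
  ],
  squeeze=22,
)

```text
time_s: 5.78
tcp_pos: [0.5557, -0.1562, 0.142]
eef_rot: [-179.9, -0.1, -50.0]
contact_force: [1.3, 0.5, 1.7]
gripper_width: 0.0274
gripper_force: 22.0
```

```bash
python3 st.py; python3 look.py l2
```

```text
time_s 5.775
tcp_pos [ 0.5557 -0.1562  0.142 ]
eef_rot [-1.799354e+02 -5.330000e-02 -5.000750e+01]
contact_force [1.3387 0.4723 1.7418]
moment [ 0.2878 -0.1597 -0.0229]
gripper_width 0.0274
gripper_force 21.9993
[ 0.55567225 -0.15625853  0.14189407] [-1.79944211e+02 -4.87444018e-02 -5.03411702e+01] [1.70812992 0.66923873 1.70278825] [ 0.24924656 -0.41754284  0.00603141] 5.975
```

Emit:
carry_out(
  targets=[
    [0, 0, 0, 0, 0, -0.1],
    [0, 0, 0, 0, 0, -0.1],
    [0, 0, 0, 0, 0, -0.1],
    [0, 0, 0, 0, 0, -0.1],
  ],
)

```text
time_s: 6.48
tcp_pos: [0.5559, -0.1561, 0.1419]
eef_rot: [-179.9, -0.1, -26.1]
contact_force: [1.8, 1.2, 1.5]
gripper_width: 0.0266
gripper_force: 22.0
```

```bash
python3 st.py
```

```text
time_s 6.475
tcp_pos [ 0.5559 -0.1561  0.1419]
eef_rot [-1.799499e+02 -8.530000e-02 -2.614030e+01]
contact_force [1.8475 1.2055 1.5476]
moment [ 0.4647 -0.576   0.0049]
gripper_width 0.0266
gripper_force 21.9995
```

Emit:
carry_out(
  targets=[
    [0, 0, 0, 0, 0, -0.1],
    [0, 0, 0, 0, 0, 0],
  ],
)

```text
time_s: 6.72
tcp_pos: [0.5558, -0.1561, 0.1419]
eef_rot: [-180.0, -0.1, -20.3]
contact_force: [1.5, 1.6, 1.9]
gripper_width: 0.0271
gripper_force: 22.0
```

```bash
python3 st.py|grep -E "rot|mom|force|pos"; python3 look.py l3
```

```text
tcp_pos [ 0.5558 -0.1561  0.1419]
eef_rot [-1.799608e+02 -8.300000e-02 -2.033010e+01]
contact_force [1.5233 1.6461 1.9209]
moment [ 0.6419 -0.8139  0.0286]
gripper_force 21.9993
[ 0.55571099 -0.15612394  0.14190129] [-1.79967832e+02 -7.13371939e-02 -2.03253356e+01] [3.0863802  2.52134416 2.45748042] [ 0.84467276 -1.0939735   0.02834328] 6.925
```

View pics/l3.png

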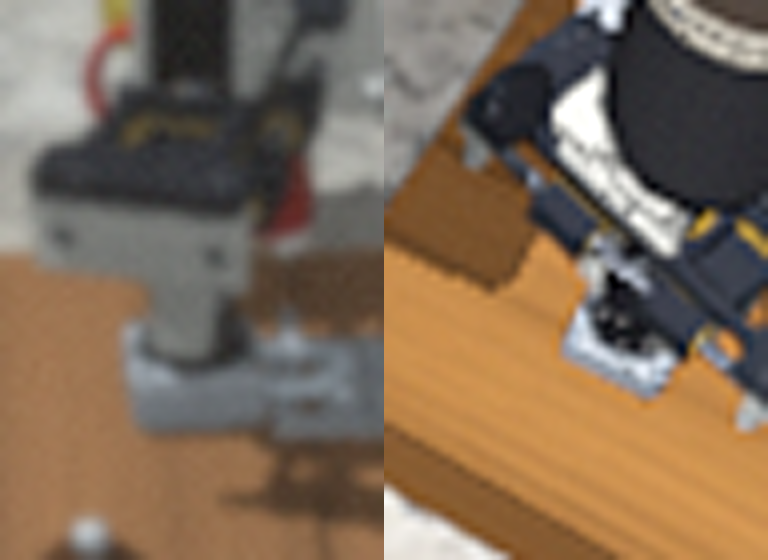

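The picture shows the pads on the knob, with the case unmoved (125–250). Whether the bow has sprung isn't clear here, so I'll turn in small steps and check a bow profile numerically.

```bash
cat > prof.py <<'E'
from h import *
p=np.load("box.npy");c,s=np.cos(p[3]),np.sin(p[3])
ref=np.load("pics/side_avg.npy");a=np.mean([r.capture("side").astype(np.float32) for _ in range(2)],0)
x=np.arange(-.012,.05,.003)
print("x  ",*(int(round(v*1000)) for v in x))
for y in(-.016,0.):
    P=np.stack([[p[0]+c*v-s*y,p[1]+s*v+c*y,.115] for v in x]);u=proj("side",P).astype(np.float32)
    for nm,i in(("ref",ref),("now",a)):
        print(y,nm,*np.round(cv2.remap(i,u[:,:1].copy(),u[:,1:].copy(),cv2.INTER_LINEAR).mean((1,2))).astype(int))
t=r.get_state();print(np.round(t["eef_rot"],1),np.round(t["moment"],3),np.round(t["contact_force"],1))
E
python3 prof.py
```

```text
x   -12 -9 -6 -3 0 3 6 9 12 15 18 21 24 27 30 33 36 39 42 45 48
-0.016 ref 92 104 123 134 136 134 131 129 127 119 105 92 95 112 128 136 132 131 129 126 136
-0.016 now 91 92 96 100 102 103 103 103 102 102 104 102 95 83 78 77 83 82 76 74 80
0.0 ref 97 89 89 92 90 86 77 79 106 137 149 142 135 133 135 138 133 128 127 130 136
0.0 now 83 81 81 79 79 81 77 73 81 88 96 101 97 86 77 78 80 79 77 76 79
[-1.80e+02 -1.00e-01 -2.03e+01] [ 0.932 -1.184  0.067] [3.9 2.  3.4]
```

Emit:
carry_out(
  targets=[
    [0, 0, 0, 0, 0, -0.1],
    [0, 0, 0, 0, 0, 0],
  ],
)

```text
time_s: 7.28
tcp_pos: [0.5553, -0.1565, 0.1419]
eef_rot: [180.0, -0.0, -14.3]
contact_force: [3.1, 1.1, 3.5]
gripper_width: 0.0271
gripper_force: 22.0
```

```bash
python3 prof.py
```

```text
x   -12 -9 -6 -3 0 3 6 9 12 15 18 21 24 27 30 33 36 39 42 45 48
-0.016 ref 92 104 123 134 136 134 131 129 127 119 105 92 95 112 128 136 132 131 129 126 136
-0.016 now 91 91 95 100 104 105 104 102 101 97 93 87 84 80 78 78 82 83 79 75 79
0.0 ref 97 89 89 92 90 86 77 79 106 137 149 142 135 133 135 138 133 128 127 130 136
0.0 now 84 82 81 78 81 87 84 83 90 95 98 97 92 84 78 79 80 79 77 77 80
[180.   -0.  -14.4] [ 0.261 -1.082 -0.004] [2.6 1.3 3.1]
```

Emit:
carry_out(
  targets=[
    [0, 0, 0, 0, 0, -0.1],
    [0, 0, 0, 0, 0, 0],
  ],
)

```text
time_s: 7.62
tcp_pos: [0.5553, -0.1564, 0.1418]
eef_rot: [180.0, -0.0, -8.3]
contact_force: [3.0, 1.4, 5.7]
gripper_width: 0.0273
gripper_force: 22.0
```

```bash
python3 prof.py
```

```text
x   -12 -9 -6 -3 0 3 6 9 12 15 18 21 24 27 30 33 36 39 42 45 48
-0.016 ref 92 104 123 134 136 134 131 129 127 119 105 92 95 112 128 136 132 131 129 126 136
-0.016 now 90 92 96 101 104 104 103 106 106 99 91 86 85 82 79 78 81 80 76 74 80
0.0 ref 97 89 89 92 90 86 77 79 106 137 149 142 135 133 135 138 133 128 127 130 136
0.0 now 86 84 82 80 81 83 82 83 95 99 99 97 92 84 77 77 80 80 78 78 81
[180.   -0.   -8.4] [ 0.293 -1.096  0.015] [2.8 0.  4.9]
```

Emit:
carry_out(
  targets=[
    [0, 0, 0, 0, 0, -0.1],
    [0, 0, 0, 0, 0, 0],
  ],
)

```text
time_s: 7.98
tcp_pos: [0.5553, -0.1563, 0.1419]
eef_rot: [180.0, -0.0, -2.3]
contact_force: [3.0, 1.5, 5.2]
gripper_width: 0.0273
gripper_force: 22.0
```

```bash
python3 prof.py|grep -v ref
```

```text
x   -12 -9 -6 -3 0 3 6 9 12 15 18 21 24 27 30 33 36 39 42 45 48
-0.016 now 92 93 99 103 103 103 105 108 110 105 102 102 94 83 78 77 82 82 78 76 79
0.0 now 88 85 82 79 80 83 81 85 98 100 100 102 97 86 77 78 80 79 78 77 79
[180.   -0.   -2.4] [ 0.415 -1.04   0.094] [3.  1.4 4.7]
```

Emit:
carry_out(
  targets=[
    [0, 0, 0, 0, 0, -0.1],
    [0, 0, 0, 0, 0, 0],
  ],
)

```text
time_s: 8.32
tcp_pos: [0.5553, -0.1562, 0.1419]
eef_rot: [180.0, -0.0, 3.7]
contact_force: [3.7, 2.3, 4.4]
gripper_width: 0.0275
gripper_force: 22.0
```

```bash
python3 prof.py|grep -v ref
```

```text
x   -12 -9 -6 -3 0 3 6 9 12 15 18 21 24 27 30 33 36 39 42 45 48
-0.016 now 91 95 100 103 104 103 102 103 105 106 110 109 102 90 81 81 81 83 78 76 79
0.0 now 86 84 82 80 82 83 81 84 90 92 89 85 89 94 91 86 82 80 78 77 79
[180.   -0.    3.6] [ 0.665 -1.059  0.035] [2.3 1.9 5.3]
```

Emit:
carry_out(
  targets=[
    [0, 0, 0, 0, 0, -0.1],
    [0, 0, 0, 0, 0, 0],
  ],
)

```text
time_s: 8.68
tcp_pos: [0.5553, -0.1561, 0.1418]
eef_rot: [-180.0, -0.0, 9.7]
contact_force: [1.8, 2.3, 5.8]
gripper_width: 0.0272
gripper_force: 22.0
```

```bash
python3 prof.py|grep -v ref; python3 look.py l4
```

```text
x   -12 -9 -6 -3 0 3 6 9 12 15 18 21 24 27 30 33 36 39 42 45 48
-0.016 now 91 93 98 103 104 103 101 102 105 106 108 105 98 88 80 77 81 83 76 76 80
0.0 now 83 81 81 80 79 83 80 81 90 92 88 87 89 93 90 86 83 80 77 77 80
[-180.    -0.     9.6] [ 0.857 -0.951  0.037] [3.3 3.4 5.8]
[ 0.55531414 -0.15610028  0.14184795] [-1.79995771e+02 -3.85943295e-02  9.63108725e+00] [2.62703836 1.89159263 5.23771466] [ 0.88318146 -0.93972769  0.07686108] 8.975
```

View pics/l4.png

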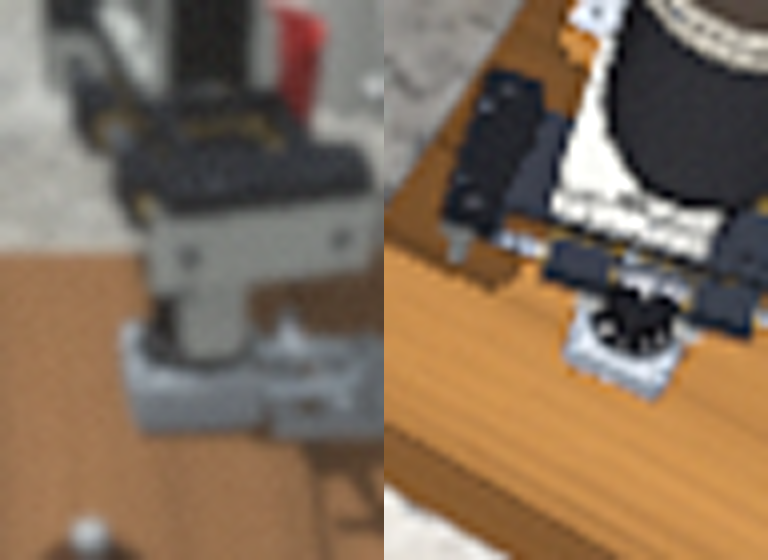

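The picture shows the bow further out: the y=0 profile peak moved from x≈18 to x≈28 mm as the grip turned from -2° to +4°, so the shackle has sprung. I'll turn back about 4° to centre the mark on the pip, release and rise.

Emit:
carry_out(
  targets=[
    [0, 0, 0, 0, 0, 0.065],
    [0, 0, 0, 0, 0, 0],
  ],
)

```text
time_s: 9.22
tcp_pos: [0.5553, -0.1562, 0.1418]
eef_rot: [-180.0, -0.0, 5.7]
contact_force: [3.4, 2.0, 4.9]
gripper_width: 0.0269
gripper_force: 22.0
```

Emit:
carry_out(
  targets=[
    [0, 0, 0, 0, 0, 0],
    [0, 0, 0, 0, 0, 0],
    [0, 0, 0, 0, 0, 0],
    [0, 0, -0.06, 0, 0, 0],
    [0, 0, -0.1, 0, 0, 0],
  ],
  hand=0.8,
)

```text
time_s: 9.85
tcp_pos: [0.5534, -0.1563, 0.2203]
eef_rot: [-180.0, 0.3, 5.8]
contact_force: [0.8, 0.6, 0.6]
gripper_width: 0.0684
gripper_force: 0.0
```

Emit:
carry_out(
  targets=[
    [0, 0, -0.1, 0, 0, 0.15],
    [0, 0.1, -0.1, 0, 0, 0],
    [0, 0.1, 0, 0, 0, 0],
    [0, 0.1, 0, 0, 0, 0],
    [0, 0.1, 0, 0, 0, 0],
  ],
)

```text
time_s: 10.48
tcp_pos: [0.5439, -0.3516, 0.3155]
eef_rot: [-180.0, 0.0, -3.1]
contact_force: [1.3, -1.0, -0.2]
gripper_width: 0.0701
gripper_force: 0.0
```

```bash
cat > s2.py <<'E'
import fit
from fit import *
for n in ims:
    ims[n]=np.mean([r.capture(n).astype(np.float32) for _ in range(4)],0);np.save(f"pics/{n}_b.npy",ims[n])
    g[n]=cv2.cvtColor(ims[n]/255,cv2.COLOR_RGB2LAB)
K=dict(a=(-.026,-.025,.026),b=(.026,-.025,.026),c=(-.026,.025,.026),d=(.026,.025,.026),e=(-.026,-.025,0),f=(.026,-.025,0),g=(-.026,.025,0))
E2=[("side","a","b"),("side","e","f"),("side","a","c"),("top","a","c"),("top","c","d"),("top","e","g")]
p=np.load("box.npy");q0=np.r_[.5545,-.156,.101,p[3]];q=fit(q0,E2,K,rng=(2,2,1.5,1.5))
fit(q0,E2,K,rng=(2,2,1.5,1.5),fix=.1)
o=[]
S=480;yy,xx=np.mgrid[0:S,0:S]
P=np.stack([W(np.r_[q[:2],.1,p[3]],a,b,.047) for a,b in zip(((S*.6-yy)/6000).ravel(),((S/2-xx)/6000).ravel())]);u=proj("top",P).astype(np.float32).reshape(S,S,2)
o=np.hstack([cv2.remap(ims["top"],u[...,0].copy(),u[...,1].copy(),cv2.INTER_CUBIC),cv2.resize(ims["side"][200:240,242:268],(312,480),interpolation=cv2.INTER_CUBIC)])
cv2.imwrite("pics/k2.png",np.clip(o*1.25,0,255).astype(np.uint8)[:,:,::-1])
E
python3 s2.py; python3 st.py
```

```text
('side', 'a', 'b') 0.39 18
('side', 'e', 'f') -0.36 25
('side', 'a', 'c') 0.15 23
('top', 'a', 'c') 0.33 9
('top', 'c', 'd') 0.11 25
('top', 'e', 'g') -0.35 25
[ 0.5541 -0.1559  0.1026 -0.0472] -2.7025539341447478
('side', 'a', 'b') 0.72 13
('side', 'e', 'f') 0.05 25
('side', 'a', 'c') 0.2 24
('top', 'a', 'c') -0.27 8
('top', 'c', 'd') -0.28 20
('top', 'e', 'g') -0.4 21
[ 0.5546 -0.1539  0.1    -0.0902] -5.169254273928725
time_s 10.875
tcp_pos [ 0.5446 -0.3493  0.3159]
eef_rot [-1.799959e+02 -9.100000e-03 -3.052500e+00]
contact_force [-0.7442 -0.987   0.2102]
moment [ 0.0178 -0.0182 -0.0015]
gripper_width 0.07
gripper_force 0.0
```

View pics/k2.png

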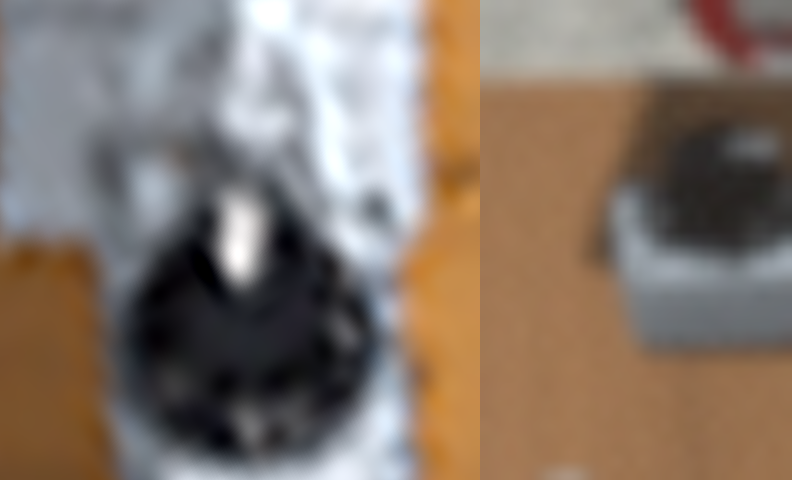

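The mark now points at the pip (top rectified bar (240,285)→(240,195), straight along +x). Next I'll grip the case.

Emit:
carry_out(
  targets=[
    [-0.007, -0.097, 0, 0, 0, 0.015],
    [0, -0.097, 0, 0, 0, 0],
    [0, -0.097, 0, 0, 0, 0],
    [0, -0.096, 0, 0, 0, 0],
    [0, 0, 0.1, 0, 0, 0],
  ],
)

```text
time_s: 11.5
tcp_pos: [0.5565, -0.1534, 0.2697]
eef_rot: [-180.0, -0.6, -3.7]
contact_force: [0.5, -1.0, -0.8]
gripper_width: 0.0702
gripper_force: 0.0
```

Emit:
carry_out(
  targets=[
    [0, 0, 0.1, 0, 0, 0],
    [0, 0, 0.1, 0, 0, 0],
    [0, 0, 0, 0, 0, 0],
    [0, 0, 0, 0, 0, 0],
  ],
)

```text
time_s: 12.0
tcp_pos: [0.5551, -0.1567, 0.168]
eef_rot: [180.0, -0.1, -3.9]
contact_force: [0.1, 0.6, 0.3]
gripper_width: 0.0705
gripper_force: 0.0
```

Emit:
carry_out(
  targets=[
    [0, 0, 0.05, 0, 0, 0],
    [0, 0, 0.036, 0, 0, 0],
    [0, 0, 0.02, 0, 0, 0],
    [0, 0, 0, 0, 0, 0],
  ],
)

```text
time_s: 12.5
tcp_pos: [0.5544, -0.1569, 0.1138]
eef_rot: [180.0, -0.1, -4.0]
contact_force: [-0.4, -0.3, 0.1]
gripper_width: 0.0701
gripper_force: 0.0
```

Emit:
carry_out(
  targets=[
    [0, 0, 0, 0, 0, 0],
    [0, 0, 0, 0, 0, 0],
    [0, 0, 0, 0, 0, 0],
    [0, 0, 0, 0, 0, 0],
  ],
  hand=0,
  squeeze=15,
)

```text
time_s: 13.0
tcp_pos: [0.5543, -0.1569, 0.1135]
eef_rot: [-180.0, -0.1, -4.0]
contact_force: [-1.5, 2.6, 4.8]
gripper_width: 0.0514
gripper_force: 14.5
```

```bash
python3 st.py; python3 prof.py | grep now
```

```text
time_s 13.0
tcp_pos [ 0.5543 -0.1569  0.1135]
eef_rot [-1.799964e+02 -7.230000e-02 -3.997900e+00]
contact_force [-1.5237  2.5837  4.8367]
moment [0.782  0.2706 0.0284]
gripper_width 0.0514
gripper_force 14.5439
-0.016 now 96 94 99 104 104 103 101 100 103 106 108 104 96 90 82 79 82 81 79 75 81
0.0 now 117 99 86 83 80 81 73 67 76 82 85 86 90 93 92 87 84 80 77 77 80
```

Emit:
carry_out(
  targets=[
    [0, 0, -0.002, 0, 0, 0],
    [-0.008, 0, 0, 0, 0, 0],
    [-0.008, 0, 0, 0, 0, 0],
    [-0.008, 0, 0, 0, 0, 0],
    [0, 0, 0, 0, 0, 0],
  ],
  squeeze=28,
)

```text
time_s: 13.72
tcp_pos: [0.5409, -0.1562, 0.1136]
eef_rot: [180.0, 0.1, -4.0]
contact_force: [-1.1, -0.2, -1.5]
gripper_width: 0.0505
gripper_force: 27.1
```

Emit:
carry_out(
  targets=[
    [-0.006, 0, 0, 0, 0, 0],
    [-0.006, 0, 0, 0, 0, 0],
    [-0.006, 0, 0, 0, 0, 0],
    [0, 0, 0, 0, 0, 0],
  ],
)

```text
time_s: 14.22
tcp_pos: [0.5321, -0.1558, 0.1136]
eef_rot: [180.0, 0.1, -4.0]
contact_force: [-1.3, -5.1, -4.6]
gripper_width: 0.0505
gripper_force: 26.7
```

Emit:
carry_out(
  targets=[
    [-0.006, 0, 0, 0, 0, 0],
    [-0.006, 0, 0, 0, 0, 0],
    [0, 0, 0, 0, 0, 0],
  ],
)

```text
time_s: 14.6
tcp_pos: [0.5263, -0.1554, 0.1137]
eef_rot: [180.0, 0.0, -4.0]
contact_force: [0.2, -5.8, -3.9]
gripper_width: 0.0506
gripper_force: 26.7
```

Emit:
carry_out(
  targets=[
    [0, 0.002, 0, 0, 0, 0],
    [-0.004, 0, 0, 0, 0, 0],
    [0, 0, 0, 0, 0, 0],
  ],
)

```text
time_s: 14.98
tcp_pos: [0.5247, -0.1558, 0.1137]
eef_rot: [-180.0, 0.0, -4.0]
contact_force: [-0.2, -2.6, -4.0]
gripper_width: 0.0506
gripper_force: 27.0
```

```bash
python3 st.py; python3 prof.py | grep now
```

```text
time_s 14.975
tcp_pos [ 0.5247 -0.1558  0.1137]
eef_rot [-1.799954e+02  4.000000e-04 -4.009200e+00]
contact_force [-0.226  -2.6281 -4.0021]
moment [-1.1712 -0.2956 -0.1826]
gripper_width 0.0506
gripper_force 26.9582
-0.016 now 100 102 102 102 103 103 102 99 95 89 85 83 84 81 77 76 82 83 77 75 80
0.0 now 63 68 75 78 78 79 76 76 86 94 93 89 88 83 78 79 79 79 76 76 80
```

Emit:
carry_out(
  targets=[
    [-0.003, 0.001, 0, 0, 0, 0],
    [0, 0, 0, 0, 0, 0],
  ],
)

```text
time_s: 15.32
tcp_pos: [0.5233, -0.1562, 0.1138]
eef_rot: [-180.0, -0.0, -4.0]
contact_force: [2.2, -2.5, -3.6]
gripper_width: 0.0509
gripper_force: 27.0
```

Emit:
carry_out(
  targets=[
    [-0.002, 0.001, 0, 0, 0, 0],
    [0, 0, 0, 0, 0, 0],
  ],
)

```text
time_s: 15.58
tcp_pos: [0.5223, -0.1567, 0.1138]
eef_rot: [-180.0, -0.0, -4.0]
contact_force: [1.7, -2.8, -4.4]
gripper_width: 0.051
gripper_force: 27.1
```

Emit:
carry_out(
  targets=[
    [-0.002, 0, 0, 0, 0, 0],
    [0, 0, 0, 0, 0, 0],
  ],
)

```text
time_s: 15.82
tcp_pos: [0.5218, -0.1567, 0.114]
eef_rot: [180.0, -0.1, -4.0]
contact_force: [4.2, -3.1, -5.2]
gripper_width: 0.0509
gripper_force: 27.0
```

Emit:
carry_out(
  targets=[
    [-0.002, 0, 0, 0, 0, 0],
    [0, 0, 0, 0, 0, 0],
  ],
)

```text
time_s: 16.08
tcp_pos: [0.5214, -0.1567, 0.1142]
eef_rot: [180.0, -0.1, -4.0]
contact_force: [5.8, -4.1, -4.0]
gripper_width: 0.0507
gripper_force: 27.0
```

```bash
python3 st.py; python3 prof.py | grep now
```

```text
time_s 16.075
tcp_pos [ 0.5214 -0.1567  0.1142]
eef_rot [ 1.799908e+02 -1.343000e-01 -3.998600e+00]
contact_force [ 5.8416 -4.0834 -4.0272]
moment [-1.374  -1.9938 -0.1786]
gripper_width 0.0507
gripper_force 26.9543
-0.016 now 102 102 102 103 104 104 100 92 85 83 83 83 84 80 78 77 80 82 79 74 80
0.0 now 65 69 77 81 80 83 82 87 94 94 90 88 87 82 78 78 79 80 78 77 80
```

Emit:
carry_out(
  targets=[
    [0.008, 0, 0, 0, 0, 0],
    [0.01, 0, 0, 0, 0, 0],
    [0.01, 0, 0, 0, 0, 0],
    [0, 0, 0, 0, 0, 0],
  ],
)

```text
time_s: 16.68
tcp_pos: [0.5348, -0.1575, 0.1136]
eef_rot: [-180.0, -0.0, -4.0]
contact_force: [0.7, -0.3, -2.6]
gripper_width: 0.0508
gripper_force: 27.2
```

Emit:
carry_out(
  targets=[
    [0.01, 0, 0, 0, 0, 0],
    [0.01, 0, 0, 0, 0, 0],
    [0.008, 0, 0, 0, 0, 0],
    [0, 0, 0, 0, 0, 0],
  ],
)

```text
time_s: 17.18
tcp_pos: [0.5487, -0.1586, 0.1136]
eef_rot: [-180.0, -0.0, -4.0]
contact_force: [0.5, -0.4, -3.1]
gripper_width: 0.0507
gripper_force: 27.2
```

```bash
python3 st.py; python3 prof.py | grep now
```

```text
time_s 17.175
tcp_pos [ 0.5487 -0.1586  0.1136]
eef_rot [-1.799995e+02 -2.010000e-02 -4.008600e+00]
contact_force [ 0.4601 -0.4198 -3.0638]
moment [-0.0544 -0.1481 -0.0314]
gripper_width 0.0507
gripper_force 27.226
-0.016 now 92 97 104 107 106 107 109 107 106 106 106 106 105 105 107 104 99 91 79 74 79
0.0 now 72 69 78 85 83 83 75 70 77 82 84 83 81 80 80 81 87 93 91 84 81
```

Emit:
carry_out(
  targets=[
    [0.006, 0, 0, 0, 0, 0],
    [0.007, 0, 0, 0, 0, 0],
    [0, 0, 0, 0, 0, 0],
  ],
)

```text
time_s: 17.65
tcp_pos: [0.555, -0.159, 0.1137]
eef_rot: [180.0, -0.0, -4.0]
contact_force: [-0.1, 1.0, -4.3]
gripper_width: 0.051
gripper_force: 27.2
```

Emit:
carry_out(
  targets=[
    [0, 0, -0.006, 0, 0, 0],
    [0, 0, -0.006, 0, 0, 0],
    [0, 0, 0, 0, 0, 0],
  ],
)

```text
time_s: 18.02
tcp_pos: [0.5549, -0.159, 0.1202]
eef_rot: [-180.0, -0.0, -4.0]
contact_force: [0.1, 0.2, -4.6]
gripper_width: 0.0509
gripper_force: 27.2
```

```bash
python3 st.py; python3 prof.py | grep now
```

```text
time_s 18.025
tcp_pos [ 0.5549 -0.159   0.1202]
eef_rot [-1.799971e+02 -4.540000e-02 -4.010800e+00]
contact_force [ 0.102   0.2085 -4.6431]
moment [-0.0571  0.0179 -0.0189]
gripper_width 0.0509
gripper_force 27.2314
-0.016 now 89 87 87 88 90 87 82 82 85 88 90 90 89 86 84 84 84 85 79 78 78
0.0 now 117 105 93 87 88 93 92 97 101 103 103 103 104 105 105 103 102 100 100 97 93
```

Lifted 6.5 mm with only the weight felt, so the leg is clear. I'll go on up.

Emit:
carry_out(
  targets=[
    [0, 0, -0.01, 0, 0, 0],
    [0, 0, -0.02, 0, 0, 0],
    [0, 0, -0.03, 0, 0, 0],
    [0, 0, -0.04, 0, 0, 0],
    [0, 0, -0.04, 0, 0, 0],
  ],
)

```text
time_s: 18.75
tcp_pos: [0.5548, -0.1591, 0.1915]
eef_rot: [-180.0, -0.1, -4.0]
contact_force: [0.8, -0.0, -3.8]
gripper_width: 0.051
gripper_force: 27.2
```

Emit:
carry_out(
  targets=[
    [0, 0, -0.025, 0, 0, 0],
    [0, 0, -0.01, 0, 0, 0],
    [0, 0, 0, 0, 0, 0],
    [0, 0, 0, 0, 0, 0],
    [0, 0, 0, 0, 0, 0],
  ],
)

```text
time_s: 19.38
tcp_pos: [0.5543, -0.159, 0.2066]
eef_rot: [180.0, 0.1, -4.0]
contact_force: [0.1, -0.0, -4.1]
gripper_width: 0.0505
gripper_force: 27.2
```

Emit:
carry_out(
  targets=[
    [0, 0, 0, 0, 0, 0],
    [0, 0, 0, 0, 0, 0],
    [0, 0, 0, 0, 0, 0],
    [0, 0, 0, 0, 0, 0],
  ],
)

```text
time_s: 19.88
tcp_pos: [0.5546, -0.159, 0.2073]
eef_rot: [180.0, -0.0, -4.0]
contact_force: [0.4, -0.0, -4.3]
gripper_width: 0.0508
gripper_force: 27.2
```

```bash
python3 st.py; python3 - <<'E'
from h import *
a=r.capture("side");b=r.capture("top")
o=np.hstack([cv2.resize(a[150:300,200:340],(400,428),interpolation=cv2.INTER_CUBIC),cv2.resize(b[130:280,250:390],(400,428),interpolation=cv2.INTER_CUBIC)])
cv2.imwrite("pics/f.png",o[:,:,::-1])
E
```

```text
time_s 19.875
tcp_pos [ 0.5546 -0.159   0.2073]
eef_rot [ 1.799992e+02 -2.300000e-03 -4.008400e+00]
contact_force [ 0.4492 -0.0408 -4.343 ]
moment [0.02   0.0333 0.0044]
gripper_width 0.0508
gripper_force 27.2313
```

View pics/f.png

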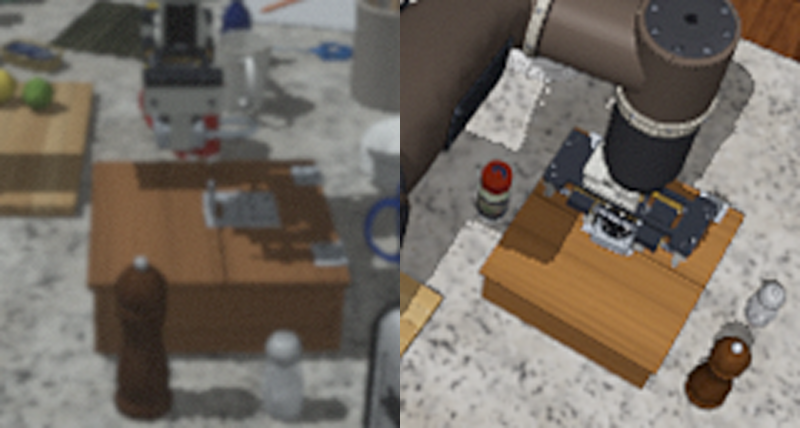

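The lock hangs level in the jaws at side (190,130) with its shackle out at (240,125). The staple stands empty at (210,205), the box is shut, and the mill, salt shaker and jar are where they were.

```bash
python3 -c "
from plant import r
print(r.close_job())"
```

```text
the job is handed in; nothing more can be done
None
```

The padlock is open and off the staple, and the arm is holding it level, dial up and at rest about 9 cm above the shut box; the job is handed in at about 20 s of the 72 s allowed.

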